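# Press the bronze bushing into the bearing block

### The job

Fit the bearing block that is clamped in the red vice with its bronze bushing: from the wooden board take the headed bushing whose shank suits the bore, start it square in the bore and press it straight down until its shoulder is fully home on the block's face all round. It is a light press fit, so feel for the shoulder to bottom and never bear on the block's face with more than 35 newtons. Leave everything else on the bench where it lies and let go of the bushing when it is home.

Things in the scene. Friction and masses are not known exactly. Their poses are not given: they have to be found in the camera images.
- bushing: The bronze bushing to be fitted: a short plain shank 24 mm in diameter and 24 mm long with a 2 mm chamfer round its foot, under a round head 34 mm in diameter and 10 mm thick (34 mm tall in all, 16 mm hole down its axis, about 120 g). It stands shank down on the wooden board. Origin at the centre of its foot, z up its axis. Grip it by the head.
- bushing_shoulder (a point): Centre of the bushing's shoulder, the underside of its head, 24 mm above its foot. Fit: pushing the bushing down slowly straight down takes about 10 to 17 N from 5 mm deep, rising to about 17 to 24 N over the last 8 mm (more if fast or crooked), varying from piece to piece; it stays where it is left. When the shoulder meets the block's face the resistance rises steeply.
- block: The aluminium bearing block, 50 mm (x) by 94 mm (y) by 50 mm high, held fast in the vice with its flat top face level, 75 mm above the bench and 15 mm above the vice's jaws. Origin at the centre of its underside. Its one large hole is the bore, 16 mm from the block's centre towards its +y end; two small screw holes lie near the -y end.
- bore_mouth (a point): Centre of the bore's chamfered mouth, in the plane of the block's top face. The bore is vertical and goes right through. Its first 5 mm are 25 mm in diameter, so that the bushing's foot drops in freely; below that it grips the 24 mm shank (light press fit).
- vice: Red drill-press vice with the block in its jaws, fixed to the bench: 250 by 142 mm, jaws 60 mm high; the screw and its bar (up to 80 mm high) are 120 to 170 mm from the origin along -x. Origin under its middle at bench height, the block straight above it to within 15 mm along y.
- board: Dark wooden board 130 mm (x) by 270 mm (y), 12 mm thick, fixed to the bench; origin at the centre of its underside. The bushing, the big bushing and the sleeve stand on it in a row along its y axis, about 88 mm apart and up to 20 mm to either side of the line, in any order; nothing else is on it.
- big_bushing: A larger bronze bushing of the same shape that does not fit the bore: shank 32 mm, head 46 mm in diameter, 34 mm tall, on the board, standing upright; origin at the centre of its foot, z up its axis. Not to be used.
- sleeve: A plain bronze sleeve without a head, 24 mm in diameter, 34 mm tall, on the board, standing upright; origin at the centre of its foot, z up its axis. Not to be used.
- cup: Paper drinking cup with lid and straw, 88 mm wide, 180 mm tall, on the left of the bench; origin at the centre of its foot.
- tape: Roll of tape lying flat, 96 mm in diameter, 24 mm high, at the far side of the bench; origin at the centre of its underside.
- screwdriver: Screwdriver with red handle, 190 mm long, lying at the far side of the bench; origin under its middle.
- pliers: Pliers with red handles, 165 mm long, lying on the left of the bench; origin under the pivot.
- multimeter: Yellow hand multimeter, 145 by 75 by 43 mm, lying on the left of the bench; origin at the centre of its underside.
- strip1: Wooden offcut 160 by 35 by 18 mm lying on the right of the bench; origin at the centre of its underside.
- strip2: Wooden offcut 150 by 40 by 22 mm lying on the right of the bench; origin at the centre of its underside.
- wrench: Steel spanner, 140 mm long, lying flat, 8 mm high, between the vice and the board; origin under its middle.
Mind the look-alikes: they are no part of the job. What is shaped like the bushing but green, pink or turquoise is not meant.

How it is judged (in metres and radians):
On the way, in this order (a step that is already met when the one before it is completed fails the run):
1. the bushing is started square in the bore: its foot at least 3 mm below the block's face and its shoulder still well clear of it (z of bushing in the frame of bore_mouth below -0.003 m and z of bushing_shoulder in the frame of bore_mouth above 0.003 m and horizontal distance between bushing_shoulder and bore_mouth below 0.004 m and angle between the z axis of bushing and the z axis of block, either way round below 0.12 rad and angle between bushing's own z axis and vertical below 0.12 rad), for 0.1 s.
2. the bushing is pressed home, its shoulder on the block's face (z of bushing_shoulder in the frame of bore_mouth between -0.003 and 0.0015 m and horizontal distance between bushing_shoulder and bore_mouth below 0.002 m and angle between the z axis of bushing and the z axis of block, either way round below 0.05 rad and angle between bushing's own z axis and vertical below 0.05 rad), for 0.2 s.
At the end, for the whole second after the job is handed in: The bushing is in the bore with its shoulder on the block's face: shoulder within 1.5 mm of the face, centred within 2 mm and upright within 0.05 rad, at rest and released (all of step 2 and linear speed of bushing below 0.01 m/s and contact force between the fingers and bushing below 0.1 N); the robot touches nothing.
It fails at once if the block's face or bore edge is loaded with more than 35 N by the bushing or the gripper (contact force between any of bushing, the fingers and block above 35 N).
It fails at once if another thing on the bench is shifted by more than 25 mm or knocked over (distance of any of big_bushing, sleeve, cup, tape, screwdriver, pliers, multimeter, strip1, strip2, wrench from where it was at the start of the episode above 0.025 m or angle between any of big_bushing, sleeve, cup, tape, screwdriver, pliers, multimeter, strip1, strip2, wrench's own z axis and vertical above 0.5 rad).
It also fails if it takes over 58 s, if anything falls off the work surface, if the arm or the gripper's body presses on something with over 40 N, if the wrist force passes 120 N, or if a joint passes its speed limit or range.

### The arm

A 6-joint arm with a two-finger parallel gripper is mounted at the origin on the work surface. World frame = base frame: x ahead of the robot, y to its left, z up, the work surface at z = 0. Lengths are in mm, angles in rad, forces in N, time in s.
With the tool pointing down it reaches from about 275 to 825 mm from the base axis. Payload 5.2 kg.
Tool frame: the origin (TCP) lies at the very end of the fingers, on their centre line; the grasp point (between the pads) lies 19 mm behind it; z points along the fingers, y is the line along which they close (so a half turn about z gives the same grasp; the last joint's range is limited). The gripper opens to 93 mm and grips with 3 to 60 N. Pads are 15 mm wide; open, the fingers measure 128 mm over their backs; the gripper's body (75 mm by 188 mm) begins 65 mm behind the grasp point.
Start: joints at [0.91, 0.259, 1.535, -0, 1.348, -0.203], TCP at [243.067, 493.38, 218.653] pointing down, gripper open.
Joint ranges: [-3.14, 3.14], [-0.91, 2.08], [0.19, 2.58], [-1.22, 4.36], [0.22, 2.71], [-3.12, 3.12]. Speed limits (rad/s): [2.57, 2.57, 3.14, 3.14, 3.14, 3.14].

### API

Orientations are given as [roll, pitch, yaw] about the fixed x, y, z axes, in that order (R = Rz(yaw) Ry(pitch) Rx(roll)).
In Python, from bench import robot gives the robot as it stands. The module is installed in compiled form; this text tells all that it offers. Calls block until the motion is done:
- robot.move_ptp(position, orientation): joint-space move of the TCP to a pose.
- robot.move_linear(position, ori=None, speed=150, f_stop=None): straight line of the TCP; ori=None keeps the orientation; speed is the mean speed in mm/s. With f_stop (N) it stops when the force on the tool has changed by that much, and returns True; else False.
- robot.move_j(angles): joint-space move.
- robot.move_gripper(opening): opening from 0.0 (shut) to 1.0 (fully open); the grip force is fixed at half the most; returns when the fingers have stopped.
- robot.sleep(seconds).
- robot.inverse_kinematics(position, orientation): joint angles nearest the present ones, or None.
- robot.get_image(name): name is "side" or "top"; returns a dict with "img" (420x560x3 uint8, blue, green, red), "fovy" (degrees; the focal length in pixels is half the picture's height over the tangent of half this angle, whatever the lens; pixels are square), "cx", "cy" (the principal point, pixels), "eye" and "orientation" of the camera in the world. Camera axes: x right, y down, z forward; pixel columns grow to the right and rows downward; lengths in mm; the calibration is good to about 2 mm. A picture is of the moment at which its call begins. There is no depth.
A pose or a line that the arm cannot do raises robot.MotionError and nothing moves.
- robot.hand_in(): hands the job in; it is judged then, once.
Readings, each from a call of its own:
- robot.current_t(): time.
- robot.current_qpos(): joint angles.
- robot.current_joint_vel(): joint speeds.
- robot.current_joint_efforts(): joint torques, N m.
- robot.current_tcp_pos(): TCP position.
- robot.current_eef_rot(): TCP orientation.
- robot.current_contact_force(): force on the tool from outside, world axes, zero at the start.
- robot.current_ft_torque(): the same for the moment, N m.
- robot.current_gripper_width(): opening from 0.0 (shut) to 1.0 (fully open).
- robot.current_finger_force(): force on a finger pad.
Only numpy, scipy, OpenCV 4.12 (cv2) and the standard library are available. Lean on these libraries where they do the work, as an engineer would, in place of code of your own. Each camera call takes 0.05 s, during which the arm holds its last target. There are 200 camera calls.

## Working session

There is one attempt and no reset: what is moved stays moved. The work goes in short steps, each a Python script; the robot and the scene stay as the last script left them, time stands still between calls to the robot, and variables do not carry over. Pictures are saved under pics/ and viewed, at most 10 in all, crops included, and the job is handed in when it is done.

```bash
mkdir -p pics
cat > h.py <<'E'
import numpy as np, cv2
from scipy.spatial.transform import Rotation as R
from bench import robot
def cam(d):
    f=d["img"].shape[0]/2/np.tan(np.radians(d["fovy"])/2)
    o=np.array(d["orientation"]); M=o if o.shape==(3,3) else R.from_euler('xyz',o).as_matrix()
    return f,d["cx"],d["cy"],np.array(d["eye"],float),M
def px2w(d,u,v,z):
    f,cx,cy,e,M=cam(d); r=M@np.array([(u-cx)/f,(v-cy)/f,1]); return e+r*(z-e[2])/r[2]
def w2px(d,p):
    f,cx,cy,e,M=cam(d); q=M.T@(np.array(p,float)-e); return np.array([cx+f*q[0]/q[2],cy+f*q[1]/q[2]])
E
python3 - <<'E'
from h import *
for n in("top","side"):
    d=robot.get_image(n); cv2.imwrite(f"pics/{n}0.png",d["img"]); print(n,d["fovy"],d["cx"],d["cy"],d["eye"],d["orientation"])
E
```

```text
top 57.26180397548875 281.125411036122 202.2139698468051 [ 439.72681398    8.8273185  1067.2091933 ] [-3.02234556 -0.00783592 -1.54950175]
side 50.90571016888964 279.8534897855352 207.59391244555806 [ -29.89218054 -661.49235118  714.19928921] [-2.17457267  0.01981326 -0.73582052]
```

View pics/top0.png

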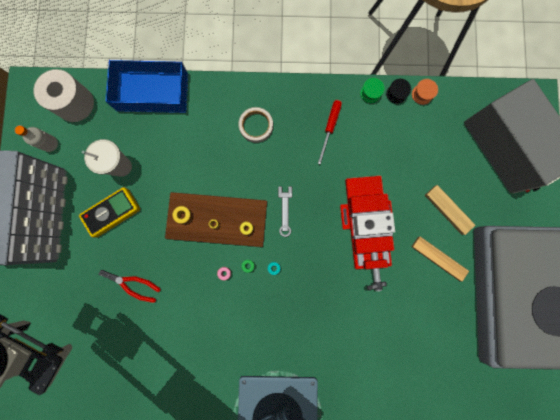

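View pics/side0.png

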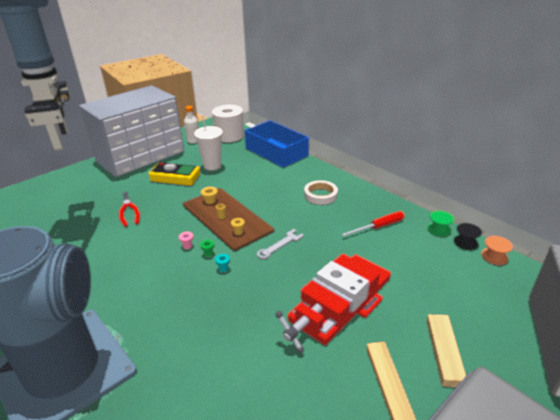

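Top view: the bronze candidates on the board are the large headed piece at (181,215), the small sleeve at (213,224) and the medium headed piece at (246,228). The pink (224,273), green (248,266) and turquoise (274,268) pieces are decoys. By its size and head, the piece at (246,228) is the bushing. I'll check it in a close crop, along with the block at about (373,224).

Run:
```python
from h import *
t=robot.get_image("top");i=t["img"]; s=robot.get_image("side")["img"]
z=lambda a,k:cv2.resize(a,None,fx=k,fy=k,interpolation=cv2.INTER_CUBIC)
a=z(i[190:250,165:270],3.8)[:, :399]; b=z(i[200:250,345:405],6.6)[:228,:396]; c=z(s[180:250,180:275],4.2)[:290,:399]; e=z(s[245:315,300:395],4.2)[:290,:399]
h=lambda x,hh:cv2.copyMakeBorder(x,0,hh-x.shape[0],0,400-x.shape[1],cv2.BORDER_CONSTANT)
cv2.imwrite("pics/crop.png",np.vstack([np.hstack([h(a,300),h(z(i[200:250,345:405],5.9)[:299],300)]),np.hstack([h(c,295),h(e,295)])]))
```

```text
(no output)
```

View pics/crop.png

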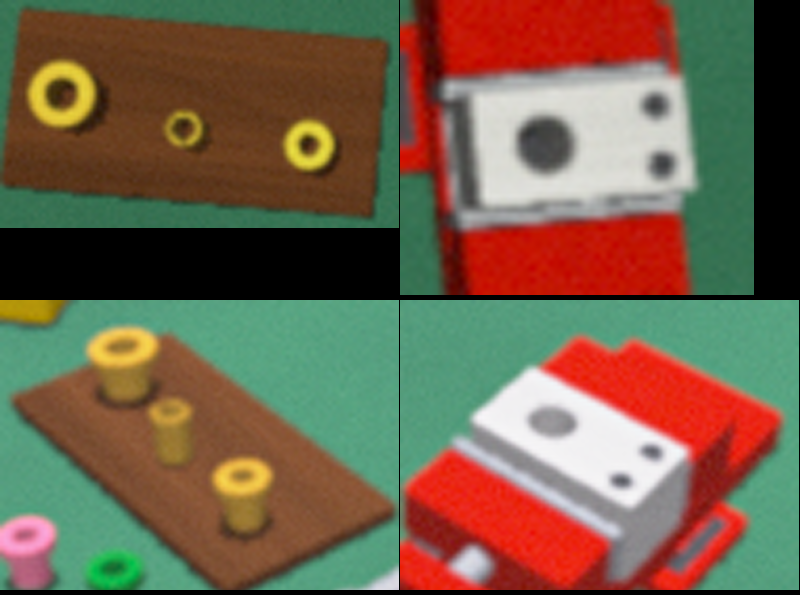

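The crops confirm it: the medium headed bushing is at about (246.3,228.4) and the bore at about (369.7,224.4). Next I'll refine both positions in both cameras.

```bash
cat >> h.py <<'E'
def blob(d,kind,u,v,r):
    """centroid, area, minAreaRect of colour blob near (u,v), at 6x upsampling"""
    k=6; x0,y0=int(u-r),int(v-r); c=cv2.resize(d["img"][y0:y0+2*r,x0:x0+2*r],None,fx=k,fy=k,interpolation=cv2.INTER_CUBIC)
    H=cv2.cvtColor(c,cv2.COLOR_BGR2HSV)
    if kind=="bronze": m=cv2.inRange(H,(15,110,130),(35,255,255))
    elif kind=="dark": m=cv2.inRange(H,(0,0,0),(180,90,158))
    cs,_=cv2.findContours(m,cv2.RETR_EXTERNAL,cv2.CHAIN_APPROX_NONE)
    q=(np.array([u-x0,v-y0])+.5)*k
    cs=[x for x in cs if len(x)>20]
    b=min(cs,key=lambda x:abs(cv2.pointPolygonTest(x,(float(q[0]),float(q[1])),True)) if cv2.pointPolygonTest(x,(float(q[0]),float(q[1])),True)<0 else -1)
    M=cv2.moments(b); (ex,ey),ax,an=cv2.fitEllipse(b)
    g=lambda x,y:np.array([x0+(x+.5)/k-.5,y0+(y+.5)/k-.5])
    return g(M["m10"]/M["m00"],M["m01"]/M["m00"]),g(ex,ey),np.array(ax)/k,an
E
python3 - <<'E'
from h import *
t=robot.get_image("top"); s=robot.get_image("side")
np.set_printoptions(precision=1,suppress=True)
def show(n,d,k,u,v,r,z):
    c,e,ax,an=blob(d,k,u,v,r); print(n,c,e,ax,an,px2w(d,*c,z),px2w(d,*e,z))
show("bushT",t,"bronze",246.3,228.4,14,46); show("bigT",t,"bronze",181,215,14,46); show("slvT",t,"bronze",213,224,12,46)
show("boreT",t,"dark",369.7,224.4,7,75)
show("boreS",s,"dark",336,273.5,8,75)
# side: crop px of bushing head top centre, hole
for n,(u,v),z in(("bushS hole",(180+242/4.2,180+175/4.2),46),("boreS hole",(300+152/4.2,245+121/4.2),75),("slvS",(180+171/4.2,180+108/4.2),46)): print(n,px2w(s,u,v,z))
# block top corners from crop, top image
for n,(x,y) in dict(a=(463,95),b=(683,80),c=(693,187),d=(475,210)).items(): print(n,px2w(t,345+(x-400)/5.9,200+y/5.9,75))
for x,y in((40,12),(388,40),(372,216),(2,184)): print("board",px2w(t,165+x/3.8,190+y/3.8,12))
E
```

```text
bushT [245.6 227.6] [245.6 227.6] [13.2 13.7] 44.12703323364258 [492.4  96.   46. ] [492.4  96.   46. ]
bigT [180.6 214.2] [180.6 214.2] [17.5 18.2] 46.635986328125 [524.2 270.   46. ] [524.2 270.   46. ]
slvT [212.7 223.4] [212.7 223.4] [9.3 9.8] 58.07437515258789 [501.7 183.7  46. ] [501.7 183.7  46. ]
boreT [369.2 224. ] [369.2 224. ] [ 9.8 10.1] 124.29411315917969 [ 507.2 -225.2   75. ] [ 507.2 -225.2   75. ]
boreS [336.  273.6] [336.1 273.6] [ 5.  10.1] 96.52749633789062 [ 504.5 -227.3   75. ] [ 504.6 -227.3   75. ]
bushS hole [490.1  93.5  46. ]
boreS hole [ 504.4 -227.9   75. ]
slvS [501.5 182.8  46. ]
a [ 526.8 -190.3   75. ]
b [ 535.6 -287.2   75. ]
c [ 488.7 -290.9   75. ]
d [ 476.6 -195.4   75. ]
board [585.  295.7  12. ]
board [570.1  42.1  12. ]
board [442.8  50.3  12. ]
board [459.9 316.1  12. ]
```

Run:
```python
from h import *
np.set_printoptions(precision=3,suppress=True)
print(robot.current_t(),robot.current_eef_rot(),robot.current_gripper_width(),robot.current_contact_force())
p=[491.2,94.7,140]
for y in np.arange(-np.pi,np.pi,np.pi/4):
    q=robot.inverse_kinematics(p,[np.pi,0,y]); print(round(y,2),q, robot.inverse_kinematics([505.9,-226.3,160],[np.pi,0,y]))
```

```text
0.3 [-3.141 -0.     2.684] 1.000134240706765 [ 0.405 -0.565  0.152]
-3.14 [-0.033  0.24   1.766  0.     1.136 -1.604] [-0.622  0.312  1.611  0.     1.219 -2.193]
-2.36 [-0.033  0.24   1.766  0.     1.136 -2.389] [-0.622  0.312  1.611  0.     1.219 -2.978]
-1.57 [-0.033  0.24   1.766 -0.     1.136  3.109] [-0.622  0.312  1.611 -0.     1.219  2.52 ]
-0.79 [-0.033  0.24   1.766 -0.     1.136  2.323] [-0.622  0.312  1.611 -0.     1.219  1.734]
0.0 [-0.033  0.24   1.766 -0.     1.136  1.538] [-0.622  0.312  1.611 -0.     1.219  0.949]
0.79 [-0.033  0.24   1.766 -0.     1.136  0.753] [-0.622  0.312  1.611 -0.     1.219  0.163]
1.57 [-0.033  0.24   1.766 -0.     1.136 -0.033] [-0.622  0.312  1.611  0.     1.219 -0.622]
2.36 [-0.033  0.24   1.766  0.     1.136 -0.818] [-0.622  0.312  1.611  0.     1.219 -1.407]
```

Run:
```python
from h import *
np.set_printoptions(precision=2,suppress=True)
P=np.pi; x,y=491.2,94.7
robot.move_ptp([x,y,110],[P,0,0]); robot.move_gripper(0.62)
robot.move_linear([x,y,35],speed=120,f_stop=6)
print("tcp",robot.current_tcp_pos()); robot.move_gripper(0.3)
print("w",robot.current_gripper_width(),robot.current_finger_force(),robot.current_contact_force())
robot.move_gripper(0.62); robot.move_linear([x,y,60],speed=120)
robot.move_ptp([x,y,60],[P,0,P/2]); robot.move_linear([x,y,38],speed=80,f_stop=6)
print("tcp",robot.current_tcp_pos()); robot.move_gripper(0.0)
print("w",robot.current_gripper_width(),robot.current_finger_force(),robot.current_contact_force(),robot.current_t())
robot.move_linear([x,y,150],speed=150)
print("w",robot.current_gripper_width(),robot.current_contact_force(),robot.current_t())
s=robot.get_image("side"); cv2.imwrite("pics/s1.png",cv2.resize(s["img"][100:260,150:330],None,fx=4,fy=3.7))
print(w2px(s,[x,y,158]))
```

```text
tcp [491.67  94.7   35.39]
w 0.35388480872160527 30.00079482793808 [-0.62  0.6   3.23]
tcp [490.82  94.69  37.59]
w 0.35933842235736096 29.996914565563202 [-0.19 -0.49  1.54] 7.4667
w 0.35225437830524076 [-0.79 -0.25 -1.2 ] 8.3667
[234.25 183.98]
```

View pics/s1.png

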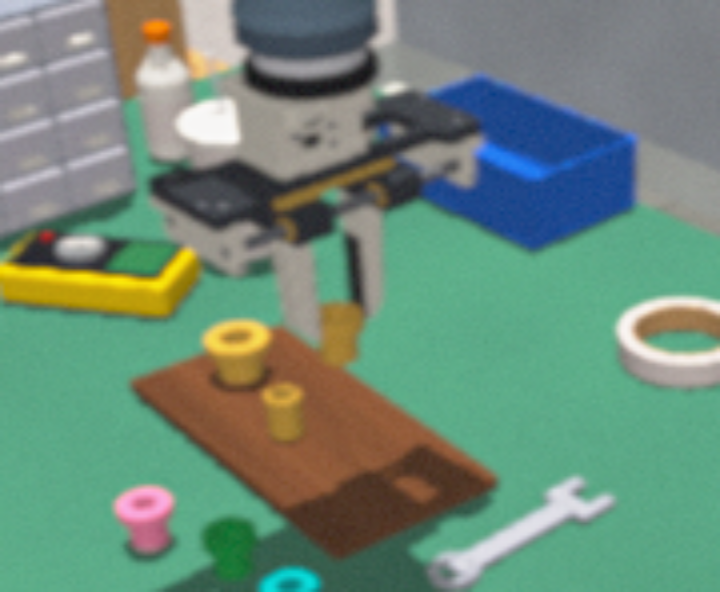

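The bushing is in the fingers, hanging upright at about crop (340,335), with the shank below. I'll carry it over the bore and check the alignment there.

Run:
```python
from h import *
np.set_printoptions(precision=2,suppress=True)
P=np.pi; x,y=505.9,-226.3
robot.move_ptp([x,y,150],[P,0,P/2]); robot.move_linear([x,y,112],speed=80); robot.sleep(.3)
print(robot.current_tcp_pos(),robot.current_eef_rot(),robot.current_t())
ims=[robot.get_image("side") for _ in range(4)]; s=ims[0]; s["img"]=np.mean([a["img"] for a in ims],axis=0).astype(np.uint8)
np.save("s2.npy",s["img"])
o=np.array([290,215]); c=cv2.resize(s["img"][215:300,290:390],None,fx=7,fy=7,interpolation=cv2.INTER_CUBIC)
cv2.imwrite("pics/s2.png",c)
for n,z in(("foot",86),("shoulder",110)): print(n,w2px(s,[x,y,z]),(w2px(s,[x,y,z])-o+.5)*7)
print("bore exp",w2px(s,[504.5,-227.3,75]))
```

```text
[ 506.12 -226.5   112.45] [3.14 0.   1.57] 10.5667
foot [336.39 269.17] [328.2 382.7]
shoulder [337.01 260.45] [332.54 321.67]
bore exp [336.02 273.64]
```

View pics/s2.png

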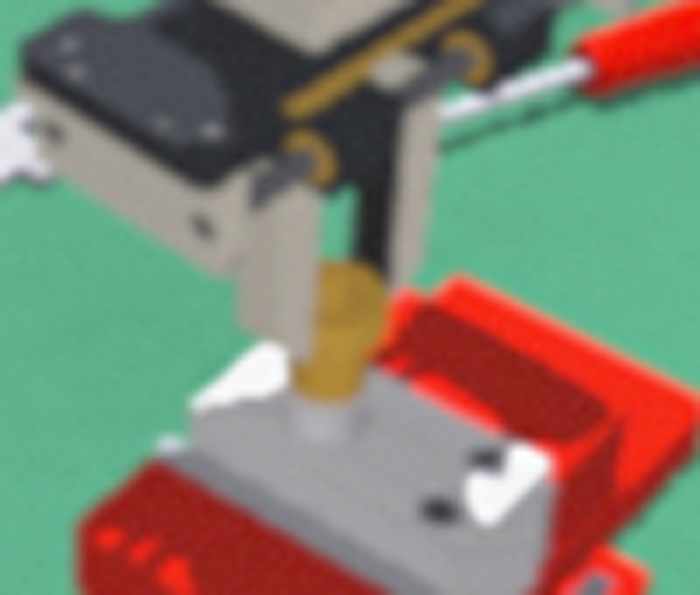

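The shank's foot is at about crop (329,395), right over the bore mouth at about (326,418). I'll fit the shank silhouette to get the remaining offset.

Run:
```python
from h import *
from scipy.optimize import minimize
np.set_printoptions(precision=2,suppress=True)
s=robot.get_image("side"); im=np.load("s2.npy"); k=8
x0,y0,w,h=326,264,22,14
c=cv2.resize(im[y0:y0+h,x0:x0+w],None,fx=k,fy=k,interpolation=cv2.INTER_CUBIC)
H=cv2.cvtColor(c,cv2.COLOR_BGR2HSV); m=cv2.inRange(H,(12,100,60),(35,255,255))>0
th=np.linspace(0,2*np.pi,60)
def sil(p,zf=86.85):
    pts=[w2px(s,[p[0]+r*np.cos(a),p[1]+r*np.sin(a),z]) for r,z in((10,zf),(12,zf+2),(12,zf+20)) for a in th]
    hull=cv2.convexHull(np.float32([((u-x0+.5)*k-.5,(v-y0+.5)*k-.5) for u,v in pts]))
    q=np.zeros((h*k,w*k),np.uint8); cv2.fillConvexPoly(q,np.int32(hull*16),1,shift=4); return q>0
f=lambda p:np.sum(sil(p)!=m)
best=min(((f((505+i*.25,-229+j*.25)),505+i*.25-2,0,-229+j*.25) for i in range(1) for j in range(1)))
g=[(f((a,b)),a,b) for a in np.arange(501,510,.4) for b in np.arange(-232,-222,.4)]
g.sort(); print(g[:4],m.sum()); 
b=g[0]; print("cam bush",b[1:],"bore cam(side) [504.5,-227.3]","tcp",robot.current_tcp_pos())
```

```text
[(np.int64(1159), np.float64(506.99999999999966), np.float64(-225.1999999999999)), (np.int64(1161), np.float64(506.99999999999966), np.float64(-225.5999999999999)), (np.int64(1174), np.float64(506.99999999999966), np.float64(-225.99999999999991)), (np.int64(1176), np.float64(507.39999999999964), np.float64(-225.5999999999999))] 4560
cam bush (np.float64(506.99999999999966), np.float64(-225.1999999999999)) bore cam(side) [504.5,-227.3] tcp [ 505.91 -226.36  112.09]
```

Run:
```python
from h import *
s=robot.get_image("side"); im=np.load("s2.npy"); k=16
x0,y0,w,h=322,254,26,28
c=cv2.resize(im[y0:y0+h,x0:x0+w],None,fx=k,fy=k,interpolation=cv2.INTER_CUBIC); raw=c.copy()
c=np.uint8(np.clip(c*1.3,0,255)); raw=c.copy()
g=lambda p:((w2px(s,p)-[x0,y0]+.5)*k-.5)
th=np.linspace(0,2*np.pi,80)
def circ(x,y,z,r,col): cv2.polylines(c,[np.int32([g([x+r*np.cos(a),y+r*np.sin(a),z]) for a in th])],True,col,1)
circ(504.5,-227.3,75,12.5,(255,0,255))
for r,z in((10,86.5),(12,88.5),(12,110.5),(17,110.5)): circ(505.9,-226.36,z,r,(0,255,0))
cv2.imwrite("pics/s3.png",np.hstack([raw,c])[:, :800] if 2*w*k<=800 else cv2.resize(np.hstack([raw,c]),(800,int(h*k*800/(2*w*k)))))
```

```text
(no output)
```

View pics/s3.png

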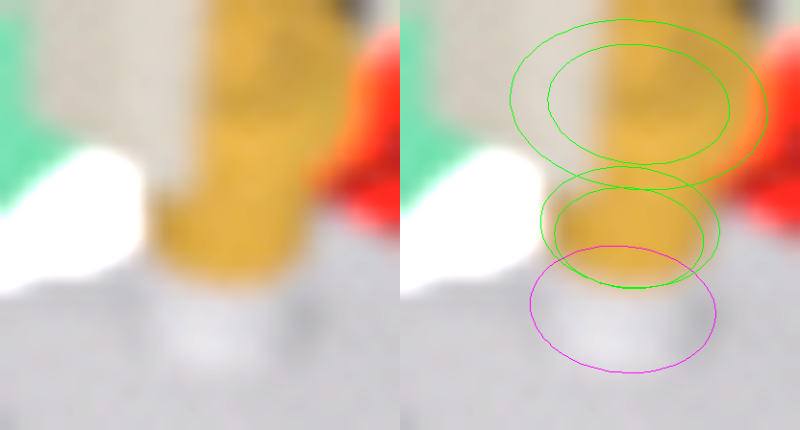

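The overlay agrees with the prediction: shank bottom at y≈290 against 288, axis at 629 against 630. The side camera therefore shows the bore about 1.5 mm off along the view. I'll correct for that and feel the way in, watching the side forces.

Run:
```python
from h import *
np.set_printoptions(precision=2,suppress=True)
x,y=504.9,-227.0
robot.move_linear([x,y,105],speed=40); robot.sleep(.3); f0=robot.current_contact_force(); print("f0",f0)
for z in np.arange(102,95.5,-1):
    hit=robot.move_linear([x,y,z],speed=12,f_stop=7); robot.sleep(.1)
    print(hit,robot.current_tcp_pos(),robot.current_contact_force()-f0,robot.current_ft_torque())
    if hit: break
print(robot.current_t(),robot.current_gripper_width())
```

```text
f0 [-0.58  1.11 -0.84]
False [ 504.92 -227.01  102.  ] [-0.11 -0.08  0.02] [-0.09  0.08  0.02]
False [ 504.91 -226.98  101.01] [ 1.08 -1.13 -0.44] [0.02 0.07 0.  ]
False [ 504.9  -226.98   99.98] [ 0.58 -2.03 -0.17] [-0.1   0.06 -0.06]
False [ 505.01 -227.05   99.07] [ 0.09 -1.23 -0.44] [-0.1  -0.03  0.05]
False [ 505.14 -227.03   98.04] [ 2.05 -1.17  0.07] [-0.03 -0.27  0.02]
False [ 505.13 -227.07   97.05] [ 3.2  -1.42  0.6 ] [-0.02 -0.38 -0.02]
False [ 505.15 -227.11   96.28] [ 2.96 -0.54  2.47] [ 0.01 -0.39 -0.03]
14.0917 0.3544361069865014
```

It has entered about 4 mm. The bore pushes lightly towards +x, so I'll ease that way and continue pressing in steps.

Run:
```python
from h import *
np.set_printoptions(precision=2,suppress=True)
f0=np.array([-.58,1.11,-.84])
for x,y in((505.5,-227.1),(505.9,-227.1)):
    robot.move_linear([x,y,96.3],speed=15); robot.sleep(.2); f=robot.current_contact_force()-f0
    print(x,y,robot.current_tcp_pos(),f)
    if f[0]<.8: break
for z in np.arange(95,87.9,-1):
    hit=robot.move_linear([x,y,z],speed=6,f_stop=24); f=robot.current_contact_force()-f0
    print(hit,robot.current_tcp_pos(),f,robot.current_ft_torque())
    if hit or f[2]>24: break
print(robot.current_t(),robot.current_gripper_width())
```

```text
505.5 -227.1 [ 505.24 -227.08   96.29] [ 0.64 -0.31  2.88]
False [ 505.33 -227.2    96.03] [-2.29  0.82 11.94] [ 0.3   0.55 -0.01]
False [ 505.35 -227.23   95.33] [-3.06  0.39 12.58] [0.29 0.68 0.05]
False [ 505.33 -227.22   94.38] [-2.26  0.51 13.77] [ 0.36  0.71 -0.02]
False [ 505.37 -227.24   93.46] [-2.86 -0.27 13.48] [0.26 0.74 0.  ]
False [ 505.42 -227.25   92.75] [-3.41  2.48 15.55] [ 0.42  0.82 -0.01]
False [ 505.43 -227.29   91.93] [-3.96  1.3  17.22] [ 0.44  0.92 -0.02]
False [ 505.44 -227.31   90.92] [-2.99  1.11 17.42] [0.38 0.93 0.01]
False [ 505.44 -227.32   89.9 ] [-3.8   0.74 16.74] [0.37 0.95 0.02]
17.125 0.3560941171802578
```

Run:
```python
from h import *
np.set_printoptions(precision=2,suppress=True)
f0=np.array([-.58,1.11,-.84]); x,y=505.25,-227.25
for z in np.arange(87,75.9,-1):
    hit=robot.move_linear([x,y,z],speed=6,f_stop=27-(robot.current_contact_force()-f0)[2]); f=robot.current_contact_force()-f0; p=robot.current_tcp_pos()
    print(hit,p,f,robot.current_ft_torque()[1])
    if hit or f[2]>26 or p[2]<76.6: break
print(robot.current_t(),robot.current_gripper_width())
s=robot.get_image("side"); cv2.imwrite("pics/s4.png",cv2.resize(s["img"][215:300,290:390],None,fx=7,fy=7,interpolation=cv2.INTER_CUBIC))
```

```text
False [ 505.42 -227.41   89.  ] [-3.66  1.74 17.02] 0.7947023489040108
False [ 505.38 -227.36   87.94] [-2.51  1.85 18.14] 0.7525510713497452
False [ 505.37 -227.4    86.96] [-2.58  2.27 16.83] 0.7936766229304699
False [ 505.37 -227.35   85.94] [-2.66  2.7  17.29] 0.8536160944199404
False [ 505.37 -227.41   84.98] [-2.98  2.37 16.98] 0.7980252354208743
False [ 505.4  -227.37   84.09] [-3.    1.46 17.07] 0.8682676795803106
False [ 505.44 -227.41   83.29] [-4.16  1.83 20.  ] 0.9254530322617944
False [ 505.48 -227.48   82.52] [-3.41  2.88 21.59] 1.0079268306967164
False [ 505.46 -227.46   81.51] [-4.68  2.53 20.82] 1.017356023550743
False [ 505.46 -227.47   80.53] [-4.23  2.4  21.87] 0.9995965390966962
False [ 505.45 -227.45   79.51] [-3.96  2.38 20.89] 1.068716205992485
False [ 505.44 -227.45   78.49] [-4.08  2.02 21.19] 1.015629710308649
20.9333 0.35626149139207286
```

View pics/s4.png

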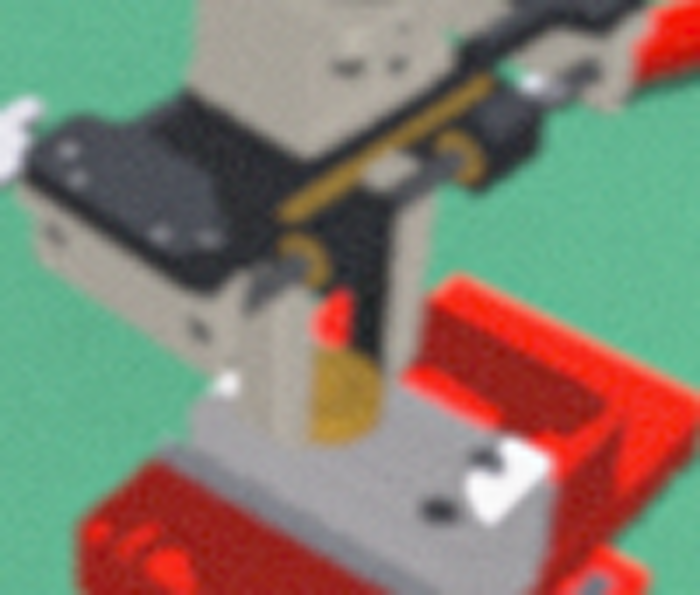

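The head sits just above the face at crop (345,400), with roughly 2 mm to go. I'll use finer steps until the force rises at the shoulder.

Run:
```python
from h import *
np.set_printoptions(precision=2,suppress=True)
f0=np.array([-.58,1.11,-.84]); x,y=505.25,-227.35
z=robot.current_tcp_pos()[2]-1.3
for i in range(16):
    z-=.3; hit=robot.move_linear([x,y,z],speed=4,f_stop=max(1,28-(robot.current_contact_force()-f0)[2])); f=robot.current_contact_force()-f0; p=robot.current_tcp_pos()
    print(hit,p,f,robot.current_ft_torque()[1])
    if hit or f[2]>27 or p[2]<75.9: break
print(robot.current_t(),robot.current_gripper_width())
```

```text
True [ 505.38 -227.31   78.66] [ 0.99 -0.05  4.19] 0.14427408572427194
21.2083 0.35737066712577026
```

Run:
```python
from h import *
np.set_printoptions(precision=2,suppress=True)
f0=np.array([-.58,1.11,-.84]); x,y=505.25,-227.35
z=robot.current_tcp_pos()[2]
for i in range(16):
    z-=.5; fz=(robot.current_contact_force()-f0)[2]
    hit=robot.move_linear([x,y,z],speed=5,f_stop=max(1.5,27.5-fz)); f=robot.current_contact_force()-f0; p=robot.current_tcp_pos()
    print(hit,round(z,2),p,f,robot.current_ft_torque()[1])
    if hit or f[2]>27 or p[2]<75.9: break
print(robot.current_t(),robot.current_gripper_width())
```

```text
False 78.16 [ 505.37 -227.34   78.64] [0.39 0.36 7.  ] 0.16933878651875478
False 77.66 [ 505.38 -227.39   78.61] [-0.79  1.15 11.01] 0.34057309985364664
False 77.16 [ 505.39 -227.41   78.55] [-1.93  1.25 12.59] 0.548417649616907
False 76.66 [ 505.43 -227.41   78.49] [-3.44  3.18 15.96] 0.6737851387411592
False 76.16 [ 505.44 -227.43   78.33] [-3.84  2.53 19.13] 0.8768312234404546
False 75.66 [ 505.47 -227.46   77.99] [-4.13  1.82 20.43] 0.9527839165967986
False 75.16 [ 505.47 -227.47   77.57] [-4.1   2.87 20.42] 1.0712662448536276
False 74.66 [ 505.48 -227.43   77.29] [-4.51  2.71 23.47] 1.005998065165954
False 74.16 [ 505.51 -227.45   77.24] [-4.88  2.88 25.38] 1.2228831284992203
False 73.66 [ 505.54 -227.47   77.21] [-6.76  4.06 28.89] 1.3790405380242015
23.7083 0.35569580236962245
```

The force climbed from 20 to 29 N with no further travel, so the shoulder has bottomed. I'll unload, release, and check the head height and seating with closed fingers from above.

Run:
```python
from h import *
np.set_printoptions(precision=2,suppress=True)
f0=np.array([-.58,1.11,-.84]); x,y=505.4,-227.4
robot.move_linear([x,y,76.9],speed=10); print(robot.current_tcp_pos(),robot.current_contact_force()-f0)
robot.move_gripper(0.55); robot.move_linear([x,y,110],speed=80); robot.move_gripper(0.0); robot.sleep(.3)
f0=robot.current_contact_force(); print("f0",f0,robot.current_gripper_width())
robot.move_linear([x,y,88],speed=50)
hit=robot.move_linear([x,y,80],speed=6,f_stop=5); print(hit,robot.current_tcp_pos(),robot.current_contact_force()-f0)
z=robot.current_tcp_pos()[2]
for i in range(14):
    z-=.4; hit=robot.move_linear([x,y,z],speed=5,f_stop=max(1.5,26-(robot.current_contact_force()-f0)[2])); f=robot.current_contact_force()-f0
    if hit or f[2]>25.5: break
print(hit,robot.current_tcp_pos(),f)
robot.move_linear([x,y,150],speed=80)
robot.move_ptp([430,-60,260],[np.pi,0,np.pi/2])
print(robot.current_t(),robot.current_contact_force()-f0)
t,s=robot.get_image("top"),robot.get_image("side")
a=cv2.resize(t["img"][200:250,345:405],(400,333),interpolation=cv2.INTER_CUBIC);b=cv2.resize(s["img"][245:315,300:385],(400,333),interpolation=cv2.INTER_CUBIC)
cv2.imwrite("pics/end.png",np.hstack([a,b])); c,e,ax,_=blob(t,"bronze",369.5,224,14); print(px2w(t,*c,85),ax)
```

```text
[ 505.46 -227.38   77.36] [-0.32 -0.2   8.73]
f0 [ 0.62  0.75 -0.36] 0.002907520436495414
True [ 505.4  -227.35   85.49] [-1.77 -0.14  4.87]
False [ 505.45 -227.38   85.26] [-8.68  3.84 29.3 ]
31.9 [-0.96 -1.51  1.23]
[ 506.28 -225.1    85.  ] [12.75 12.81]
```

View pics/end.png

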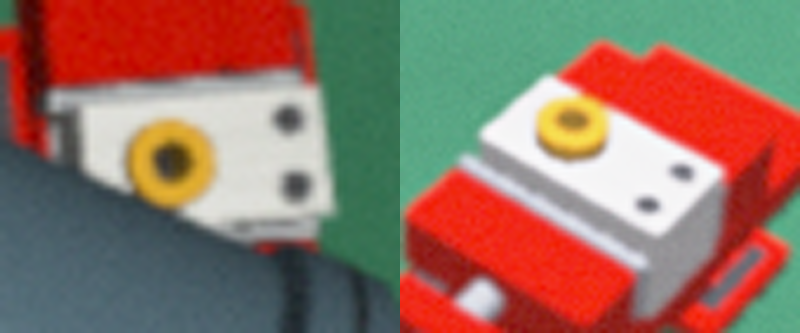

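The head sits flat on the block's face, centred on the bore, with its top at about 85.3 mm against a nominal 85. It did not move under 29 N, and the arm is clear of everything.

```bash
python3 -c "
from bench import robot
print(robot.hand_in())"
```

```text
the job is handed in; nothing more can be done
None
```

The 24 mm-shank bushing is pressed home in the bore, released and handed in after about 32 s; its head measures within about 0.5 mm of fully seated, the highest force I read was about 29 N, and the judge's result was not shown.

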